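Put the pyrometer's optics back in their cases

TASK

The calibration run is over: put the four loose optics (eyepiece, objective lens, filter cassette, beam-splitter cube) away, each upright in the open case whose cut-out has its own shape and size, resting fully down on the floor of the cut-out. They are delicate, so set them down rather than drop them and do not knock them over, and leave the aligned mirror standing between the cases where it is.

Things in the scene. Friction and masses are not known exactly. Their poses are not given: they have to be found in the camera images.
- eyepiece: Eyepiece: slim black upright tube with an aluminium band and rubber eyecup, 36 mm diameter, 80 mm tall, about 0.15 kg, standing loose on the table. Origin at the centre of its underside, z up along the tube; grip it anywhere round the tube. Its place is case_eyepiece.
- lens: Objective lens: wide short black barrel with a silver front ring and glass on top, 62 mm diameter, 50 mm tall, about 0.3 kg, standing loose. Origin at the centre of its underside, z up along the barrel. Its place is case_lens.
- cassette: Filter cassette: upright aluminium block with a round dark window in each broad face, 24 mm thick (its x axis), 64 mm wide (its y axis), 58 mm tall, about 0.16 kg, standing loose. Origin at the centre of its underside, z up. Grip it across the 24 mm. Its place is case_cassette.
- cube: Beam-splitter cube: black 50 x 50 x 50 mm housing with round glass ports in its sides and top, about 0.22 kg, standing loose; x and y axes square to its sides. Origin at the centre of its underside, z up. Its place is case_cube.
- case_eyepiece: Open case with the small round cut-out: grey insert in a metal shell, 82 x 82 mm outside, 34 mm high. Fixed. Origin at the centre of its underside on the table, z up; insert's flat top 34 mm above the origin; cut-out in the middle, 16 mm deep, floor 18 mm above the origin, round, 52 mm diameter.
- case_lens: Open case with the large round cut-out: grey insert in a metal shell, 100 x 100 mm outside, 34 mm high. Fixed. Origin at the centre of its underside on the table, z up; insert's flat top 34 mm above the origin; cut-out in the middle, 16 mm deep, floor 18 mm above the origin, round, 78 mm diameter.
- case_cassette: Open case with the oblong cut-out: grey insert in a metal shell, 66 mm (its x axis) x 106 mm (its y axis) outside, 34 mm high. Fixed. Origin at the centre of its underside on the table, z up; insert's flat top 34 mm above the origin; cut-out in the middle, 16 mm deep, floor 18 mm above the origin, 40 mm along its x axis and 80 mm along its y axis.
- case_cube: Open case with the square cut-out: grey insert in a metal shell, 92 x 92 mm outside, 34 mm high. Fixed. Origin at the centre of its underside on the table, z up; insert's flat top 34 mm above the origin; cut-out in the middle, 16 mm deep, floor 18 mm above the origin, 66 x 66 mm, square to its x and y axes.
- mirror: Aligned mirror, to be left alone: a small mirror in a black 36 mm square adjustable mount on a steel post with a 44 mm round foot, 84 mm tall, 0.6 kg, standing loose between the cases. Origin at the centre of its foot's underside, z up.
Not all that is in view belongs to the job. Leave any yellow look-alike of the lens alone. Leave any red look-alike of the case_lens alone.

How it is judged (in metres and radians):
At the end, for the whole second after the job is handed in: Each optic stands upright (within 0.1 rad) in its own case, its origin within 12 mm horizontally of the case's origin and 14 to 22 mm above it (resting on the cut-out's floor at 18 mm), released and at rest (horizontal distance between eyepiece and case_eyepiece below 0.012 m and z of eyepiece in the frame of case_eyepiece between 0.014 and 0.022 m and angle between each of eyepiece, lens, cassette, cube's own z axis and vertical below 0.1 rad and linear speed of each of eyepiece, lens, cassette, cube below 0.02 m/s and angular speed of each of eyepiece, lens, cassette, cube below 0.2 rad/s and contact force between the fingers and eyepiece below 0.05 N and horizontal distance between lens and case_lens below 0.012 m and z of lens in the frame of case_lens between 0.014 and 0.022 m and contact force between the fingers and lens below 0.05 N and horizontal distance between cassette and case_cassette below 0.012 m and z of cassette in the frame of case_cassette between 0.014 and 0.022 m and contact force between the fingers and cassette below 0.05 N and horizontal distance between cube and case_cube below 0.012 m and z of cube in the frame of case_cube between 0.014 and 0.022 m and contact force between the fingers and cube below 0.05 N); the robot touches nothing.
It fails at once if an optic is dropped (falls freely by more than about 2 cm) ((linear speed of eyepiece above 0.65 m/s and contact force between each of the arm, the fingers and eyepiece below 0.01 N) or (linear speed of lens above 0.65 m/s and contact force between each of the arm, the fingers and lens below 0.01 N) or (linear speed of cassette above 0.65 m/s and contact force between each of the arm, the fingers and cassette below 0.01 N) or (linear speed of cube above 0.65 m/s and contact force between each of the arm, the fingers and cube below 0.01 N)).
It fails at once if an optic is knocked over (angle between any of eyepiece, lens, cassette, cube's own z axis and vertical above 0.8 rad).
It fails at once if the mirror is shifted by more than 10 mm or tipped (distance of mirror from where it was at the start of the episode above 0.01 m or angle between mirror's own z axis and vertical above 0.2 rad).
It also fails if it takes over 96 s, if anything falls off the work surface, if the arm or the gripper's body presses on something with over 40 N, if the wrist force passes 120 N, or if a joint passes its speed limit or range.

ROBOT

A 6-joint arm with a two-finger parallel gripper is mounted at the origin on the work surface. World frame = base frame: x ahead of the robot, y to its left, z up, the work surface at z = 0. Lengths are in mm, angles in rad, forces in N, time in s.
With the tool pointing down it reaches from about 350 to 975 mm from the base axis. Payload 7.1 kg.
Tool frame: the origin (TCP) lies midway between the tips of the shut fingers; the grasp point (between the pads) lies 19 mm behind it; z points along the fingers, y is the line along which they close (so a half turn about z gives the same grasp; the last joint's range is limited). The gripper opens to 88 mm and grips with 3 to 60 N. Pads are 20 mm wide; open, the fingers measure 115 mm over their backs; the gripper's body (75 mm by 178 mm) begins 61 mm behind the grasp point.
Start: joints at [1.092, 0.423, 1.63, -0, 1.089, -0.019], TCP at [277.323, 560.086, 222.675] pointing down, gripper open.
Joint ranges: [-3, 3], [-0.9, 2.11], [0.09, 2.58], [-1.31, 4.45], [0.11, 2.69], [-2.54, 2.54]. Speed limits (rad/s): [2.39, 2.39, 3.01, 3.14, 3.14, 3.14].

INTERFACE

Orientations are given as a rotation vector (axis times angle).
In Python, from workcell import ctrl gives the robot as it stands.
- The arm moves only by the shell command python3 -m inch 'ROWS' [OPENING]. ROWS is JSON, a list of rows, each an object with "xyz": the shift along the tool's x, y, z in mm, a list of three; "rot": the turn, a rotation vector about the tool's x, y, z in rad, a list of three. In form: [{"xyz": [dx, dy, dz], "rot": [ax, ay, az]}, ...]. A call has 1 to 12 rows; each row is the pose to reach, as a shift and turn from the pose commanded when the call began, along the tool's axes at that moment; what a row does not reach only later rows make up. A row lasts 1/12 s, in which the tool goes at most 41.7 mm and 7.16 degrees, less where a joint would pass 70% of its speed; a pose out of reach is approached as far as the arm can. A call with a gripper value outside its range is refused whole. OPENING is the closure in counts, from 0 (fully open) to 255 (shut), set as the call begins (- or left out, the last holds). The fingers move at their own pace and stop on an object; the grip force is fixed at half the most. Time passes only in rows, so rows that repeat a pose let the fingers close. It gives the time, the measured TCP pose, the force, the opening and the grip force at its end, in the units of the state.
- ctrl.get_obs(): the state, without advancing time (a new reading comes with each control period).
- ctrl.get_image(name): name is "scene" or "side" or "wrist"; returns the picture (420x560x3 uint8, red, green, blue); there is no depth.
- ctrl.camera_model(name): a dict with "fx", "fy", "cx", "cy" (pixels), "k1" (the pictures are not rectified: a ray, as slopes to the right and down, at radius r is drawn at 1 + k1 r^2 times it, then the intrinsics apply), "position" and "attitude" of the camera in the world. Camera axes: x right, y up, looking along -z (the intrinsics and any distortion apply to the point x, -y, -z); pixel columns grow to the right and rows downward; lengths in mm; the calibration is good to about 2 mm. A picture is of the moment at which its call begins: read the wrist's pose just before it. camera_model takes no time and is no camera call; for the wrist camera it gives the pose at the moment of the call.
- ctrl.close_job(): hands the job in; it is judged then, once.
The state is a dict: "t": time; "qpos": joint angles; "qvel": joint speeds; "joint_torque": joint torques, N m; "ee_pos": TCP position; "orientation": TCP orientation; "ft_force": force on the tool from outside, world axes, zero at the start; "moment": the same for the moment, N m; "width": finger opening in mm; "grasp_force": force on a finger pad.
Only numpy, scipy, OpenCV 4.12 (cv2) and the standard library are available. Lean on these libraries where they do the work, as an engineer would, in place of code of your own. Each camera call takes 0.05 s, during which the arm holds its last target. There are 200 camera calls.

## Working session

There is one attempt and no reset: what is moved stays moved. The work goes in short steps, Python scripts to look and compute and a shell command to move; the robot and the scene stay as the last step left them, time stands still between calls to the robot, and variables do not carry over. Pictures are saved under pics/ and viewed, at most 14 in all, crops included, and the job is handed in when it is done.

```bash
ls; mkdir -p pics; python3 - <<'E'
from workcell import ctrl
import cv2
o=ctrl.get_obs();print({k:(o[k]) for k in('t','ee_pos','orientation','width')})
for n in('scene','side','wrist'):
    print(n,ctrl.camera_model(n))
    cv2.imwrite(f'pics/{n}0.png',ctrl.get_image(n)[:,:,::-1])
E
```

```text
pics
{'t': 0.0, 'ee_pos': array([277.07077312, 559.59439617, 221.920842  ]), 'orientation': array([-7.15734733e-01, -3.05861013e+00,  2.32924629e-03]), 'width': 87.79004732046884}
scene {'fx': 405.42962088224215, 'fy': 405.42962088224215, 'cx': 281.087652765381, 'cy': 210.3581675995906, 'k1': -0.0751038697057377, 'position': array([1097.79040515,  -21.40325659,  765.91930439]), 'attitude': array([0.51345122, 0.48479283, 1.43398881])}
side {'fx': 509.23847092591507, 'fy': 509.23847092591507, 'cx': 278.6848082804015, 'cy': 213.3464140005077, 'k1': 0.03877420703262055, 'position': array([ 151.69579808, -882.09976849,  649.10644626]), 'attitude': array([ 0.98374741, -0.19554083, -0.41441731])}
wrist {'fx': 321.6082438714137, 'fy': 321.6082438714137, 'cx': 279.1408590666935, 'cy': 206.41128438358692, 'k1': -0.0703466619073068, 'position': array([214.78948815, 590.776019  , 383.89632416]), 'attitude': array([-0.23157976, -0.14156515,  1.10541818])}
```

View pics/scene0.png

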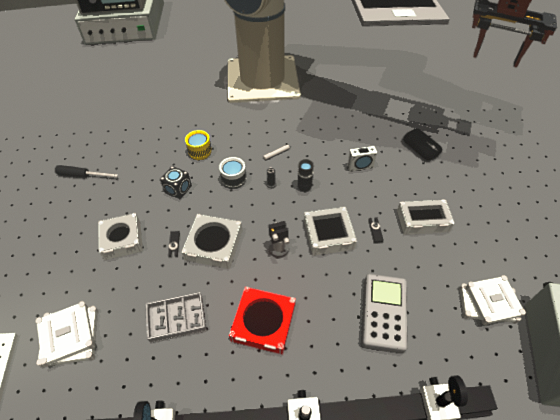

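View pics/side0.png

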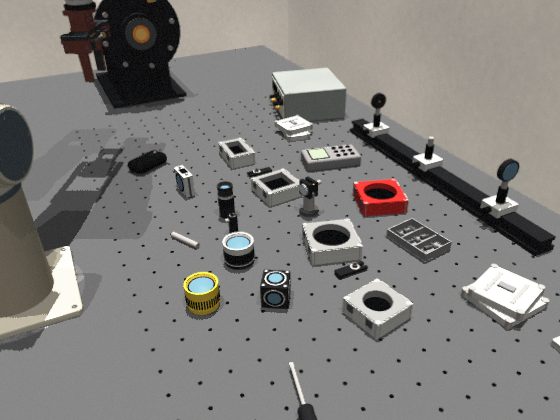

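The scene picture shows, left to right: cube (175,175), lens (232,168), eyepiece (305,165), cassette (362,155). The cases are eyepiece (119,233), lens (212,237), cube (330,229) and cassette (426,214), with the mirror at (279,238). The yellow lens and the red case are decoys. The side view agrees. Next I turn these pixels into rough positions.

```bash
cat > h.py <<'E'
from workcell import ctrl
import numpy as np, cv2
from scipy.spatial.transform import Rotation as R
def ray(m,u,v):
    K=np.array([[m['fx'],0,m['cx']],[0,m['fy'],m['cy']],[0,0,1.]])
    p=cv2.undistortPoints(np.array([[[u,v]]],float),K,np.array([m['k1'],0,0,0.]),)[0,0]
    return m['position'],R.from_rotvec(m['attitude']).apply([p[0],-p[1],-1])
def on(m,u,v,z):
    c,d=ray(m,u,v); return (c+d*(z-c[2])/d[2])[:2]
def proj(m,P):
    q=R.from_rotvec(m['attitude']).inv().apply(np.atleast_2d(P)-m['position'])
    x,y=q[:,0]/-q[:,2],-q[:,1]/-q[:,2]; s=1+m['k1']*(x*x+y*y)
    return np.c_[m['fx']*x*s+m['cx'],m['fy']*y*s+m['cy']]
E
python3 - <<'E'
from h import *
np.set_printoptions(precision=0,suppress=True)
s=ctrl.camera_model('scene');d=ctrl.camera_model('side')
L=[('cube',175,174,276,274,50),('lens',232,167,238,242,50),('eye',305.5,162,226,185,80),('cas',362,149,183,169,58),('Ceye',119,232,377,301,34),('Clens',212,236,332,235,34),('Ccube',330,227,277,185,34),('Ccas',426,213,237,150,34),('mirror',279,230,311,190,60),('ylens',198,138,202,284,40),('smallcyl',270,170,233,215,35)]
for n,a,b,c,e,z in L: print(n,on(s,a,b,z),on(d,c,e,z))
o=ctrl.get_obs();print(R.from_rotvec(o['orientation']).as_matrix())
E
```

```text
cube [ 432. -228.] [ 439. -222.]
lens [421. -92.] [413. -98.]
eye [448.  82.] [455.  78.]
cas [395. 230.] [400. 241.]
Ceye [ 579. -344.] [ 573. -350.]
Clens [ 606. -138.] [ 603. -143.]
Ccube [604. 120.] [590.  98.]
Ccas [584. 343.] [574. 325.]
mirror [620.   7.] [631.   0.]
ylens [ 300. -181.] [ 312. -176.]
smallcyl [425.  -1.] [447.  21.]
[[-1.  0. -0.]
 [ 0.  1. -0.]
 [ 0. -0. -1.]]
```

View pics/wrist0.png

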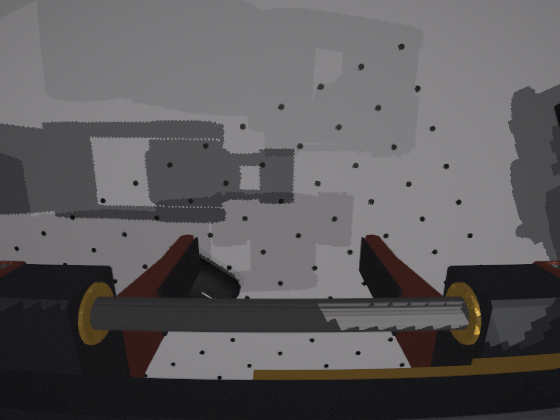

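The starting wrist view shows only empty table and part of a tool behind the fingers; image-up is tool +x. I'll go to an overview pose with tool x along +y.

```bash
cat >> h.py <<'E'
def go(x,y,z,yaw):
    "shift in tool axes to TCP x,y,z with tool x axis at world yaw"
    o=ctrl.get_obs(); r=R.from_rotvec(o['orientation'])
    d=r.inv().apply(np.array([x,y,z])-o['ee_pos'])
    T=R.from_matrix(np.c_[[np.cos(yaw),np.sin(yaw),0],[np.sin(yaw),-np.cos(yaw),0],[0,0,-1.]])
    print('xyz',d.round(1),'rot',(r.inv()*T).as_rotvec().round(3),'rows',round(np.linalg.norm(d)/41.7,1),'t',o['t'],'q6',o['qpos'][5].round(2))
E
python3 -c "
from h import *
go(500,100,350,np.pi/2)"
```

```text
xyz [-403.7 -313.2 -127.6] rot [-1.000e-03  1.000e-03  1.111e+00] rows 12.6 t 0.15 q6 -0.02
```

```bash
python3 -m inch '[{"xyz":[-404,-313,-128],"rot":[0,0,1.11]},{"xyz":[-404,-313,-128],"rot":[0,0,1.11]},{"xyz":[-404,-313,-128],"rot":[0,0,1.11]},{"xyz":[-404,-313,-128],"rot":[0,0,1.11]},{"xyz":[-404,-313,-128],"rot":[0,0,1.11]},{"xyz":[-404,-313,-128],"rot":[0,0,1.11]},{"xyz":[-404,-313,-128],"rot":[0,0,1.11]},{"xyz":[-404,-313,-128],"rot":[0,0,1.11]},{"xyz":[-404,-313,-128],"rot":[0,0,1.11]},{"xyz":[-404,-313,-128],"rot":[0,0,1.11]},{"xyz":[-404,-313,-128],"rot":[0,0,1.11]},{"xyz":[-404,-313,-128],"rot":[0,0,1.11]}]'
python3 -m inch '[{"xyz":[0,0,0],"rot":[0,0,0]},{"xyz":[0,0,0],"rot":[0,0,0]}]'
python3 - <<'E'
from h import *
o=ctrl.get_obs();m=ctrl.camera_model('wrist');cv2.imwrite('pics/w1.png',ctrl.get_image('wrist')[:,:,::-1]);print(m,o['ee_pos'],o['qpos'])
import pickle;pickle.dump(m,open('w1.pkl','wb'))
E
```

```text
t: 1.15
ee_pos: [489.4, 121.7, 344.7]
orientation: [-2.22, -2.222, -0.0]
ft_force: [-0.0, 0.0, 0.4]
width: 87.7
grasp_force: 0.0
t: 1.32
ee_pos: [489.8, 122.1, 344.4]
orientation: [2.225, 2.218, 0.001]
ft_force: [-0.3, 0.6, 0.8]
width: 87.4
grasp_force: 0.0
{'fx': 321.6082438714137, 'fy': 321.6082438714137, 'cx': 279.1408590666935, 'cy': 206.41128438358692, 'k1': -0.0703466619073068, 'position': array([489.98826779, 191.77006966, 506.35625131]), 'attitude': array([-0.25843635,  0.00089107, -0.0026093 ])} [489.80214332 122.13820986 344.43792385] [2.20673709e-01 1.14413363e-01 1.75729214e+00 2.19979323e-04
 1.26914034e+00 2.23942852e-01]
```

View pics/w1.png

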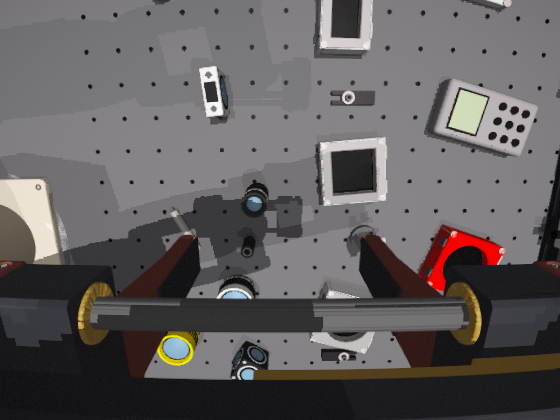

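This one overhead view covers the right half: cassette (213,92), eyepiece (254,198), case_cube (353,172), case_cassette (345,25) and mirror (362,237, partly hidden). Now the other half.

```bash
python3 -m inch '[{"xyz":[-402,0,0],"rot":[0,0,0]},{"xyz":[-402,0,0],"rot":[0,0,0]},{"xyz":[-402,0,0],"rot":[0,0,0]},{"xyz":[-402,0,0],"rot":[0,0,0]},{"xyz":[-402,0,0],"rot":[0,0,0]},{"xyz":[-402,0,0],"rot":[0,0,0]},{"xyz":[-402,0,0],"rot":[0,0,0]},{"xyz":[-402,0,0],"rot":[0,0,0]},{"xyz":[-402,0,0],"rot":[0,0,0]},{"xyz":[-402,0,0],"rot":[0,0,0]},{"xyz":[-402,0,0],"rot":[0,0,0]},{"xyz":[-402,0,0],"rot":[0,0,0]}]'
python3 - <<'E'
from h import *
m=ctrl.camera_model('wrist');cv2.imwrite('pics/w2.png',ctrl.get_image('wrist')[:,:,::-1])
import pickle;pickle.dump(m,open('w2.pkl','wb'))
E
```

```text
t: 2.37
ee_pos: [489.6, -277.4, 343.0]
orientation: [-2.219, -2.221, 0.0]
ft_force: [-0.2, -0.1, -0.2]
width: 87.4
grasp_force: 0.0
```

View pics/w2.png

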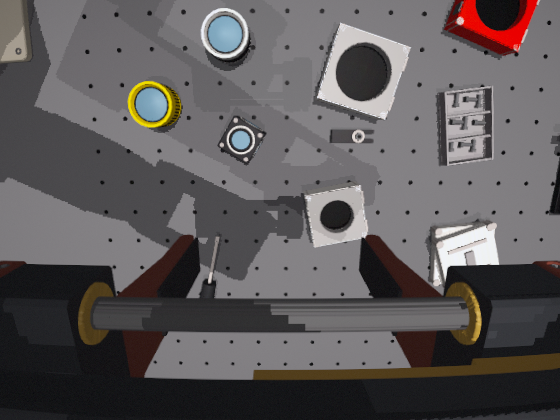

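The left half is fully visible: lens (226,34), cube (241,140), case_lens (363,72) and case_eyepiece (337,215). Next come the cut-outs by contour, plus enlarged crops of the cube, cassette and eyepiece.

```bash
cat > meas.py <<'E'
from h import *
import pickle
np.set_printoptions(precision=1,suppress=True)
def cutout(img,m,u,v,name,z=34):
    g=cv2.cvtColor(img,cv2.COLOR_BGR2GRAY); b=cv2.threshold(g,110,255,cv2.THRESH_BINARY_INV)[1]
    cs=cv2.findContours(b,cv2.RETR_LIST,cv2.CHAIN_APPROX_NONE)[0]
    cs=[c for c in cs if 200<cv2.contourArea(c)<8000 and cv2.pointPolygonTest(c,(u,v),False)>0]
    c=min(cs,key=cv2.contourArea)
    P=np.array([on(m,*p,z) for p in c[:,0]],np.float32)
    (ce,sz,a)=cv2.minAreaRect(P); M=cv2.moments(P.reshape(-1,1,2));print(name,'rect',np.array(ce),np.array(sz),round(a,1),'centroid',M['m10']/M['m00'],M['m01']/M['m00'])
def blob(img,m,mask,u,v,z,name):
    cs=cv2.findContours(mask,cv2.RETR_LIST,cv2.CHAIN_APPROX_NONE)[0]
    c=min(cs,key=lambda c:(cv2.contourArea(c)<20)*1e4+np.hypot(*(c[:,0].mean(0)-[u,v])))
    P=np.array([on(m,*p,z) for p in c[:,0]],np.float32); e=cv2.fitEllipse(P)
    print(name,np.array(e[0]),np.array(e[1]),'px',c[:,0].mean(0))
E
python3 - <<'E'
from meas import *
i1,i2=cv2.imread('pics/w1.png'),cv2.imread('pics/w2.png')
m1,m2=[pickle.load(open(f'w{k}.pkl','rb')) for k in(1,2)]
cutout(i1,m1,353,172,'Ccube');cutout(i1,m1,345,20,'Ccas');cutout(i2,m2,363,72,'Clens');cutout(i2,m2,337,215,'Ceye')
blue=lambda i:cv2.inRange(cv2.cvtColor(i,cv2.COLOR_BGR2HSV),(90,40,90),(125,255,255))
blob(i2,m2,blue(i2),226,34,50,'lens');blob(i2,m2,blue(i2),241,140,50,'cube');blob(i1,m1,blue(i1),254,203,80,'eye')
def crop(i,u,v,r=30): return cv2.resize(i[v-r:v+r,u-r:u+r],(390,390),interpolation=cv2.INTER_CUBIC)
cv2.imwrite('pics/crop1.png',np.hstack([crop(i2,242,138),crop(i1,213,92)]))
E
```

```text
Ccube rect [600.4 119.7] [66.3 65.5] 4.9 centroid 600.0584359364434 119.60446610360167
Ccas rect [580.4 329. ] [47.9 39.7] 89.3 centroid 580.2924405430839 329.09627017404273
Clens rect [ 605.5 -138.8] [77.  75.5] 1.1 centroid 604.883545567866 -138.70096860886616
Ceye rect [ 576.3 -347.1] [51.  50.5] 70.6 centroid 576.2651668569034 -347.12999900383454
lens [417.1 -94. ] [43.7 44.6] px [224.4  33.5]
cube [ 434.5 -231.8] [24.8 25.2] px [240.3 139.8]
eye [454.9  83.7] [18.7 19.2] px [253.9 203.1]
```

View pics/crop1.png

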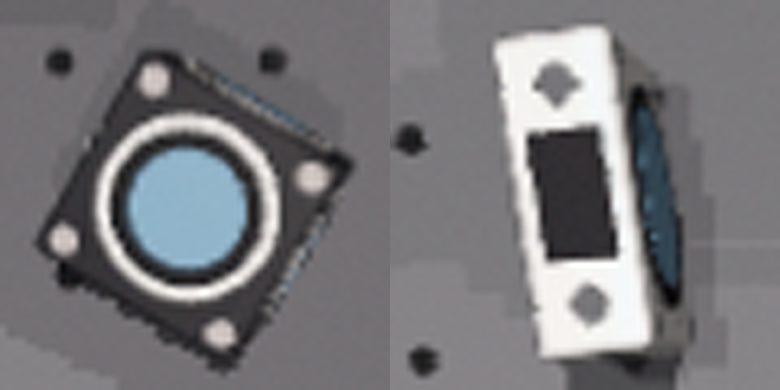

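The cube shows its four top screws, rotated about 30°. The cassette's white top face spans crop corners (497,42), (605,28), (655,348), (541,356). The cut-out sizes match the spec, except case_cassette, which the frame clips. Next I compute yaws and the first grasp.

```bash
python3 - <<'E'
from meas import *
m1,m2=[pickle.load(open(f'w{k}.pkl','rb')) for k in(1,2)]
c=np.array([on(m2,212+a/6.5-.4,108+b/6.5-.4,50) for a,b in[(154,80),(313,177),(220,334),(64,240)]])
e=np.diff(np.r_[c,c[:1]],axis=0);print('cube',c.mean(0),np.linalg.norm(e,axis=1),np.degrees(np.arctan2(e[:,1],e[:,0]))%90)
k=np.array([on(m1,183+a/6.5-.4,62+b/6.5-.4,58) for a,b in[(107,42),(215,28),(265,348),(151,356)]])
e=np.diff(np.r_[k,k[:1]],axis=0);print('cas',k.mean(0),np.linalg.norm(e,axis=1),np.degrees(np.arctan2(e[:,1],e[:,0])))
go(434.5,-231.8,70,np.radians(60)); go(417,-94,150,np.pi/2)
E
```

```text
cube [ 434.7 -231.6] [39.1 39.3 38.9 39.2] [58.8 58.3 58.6 58.6]
cas [399.  231.7] [22.2 63.7 24.  62.5] [   6.   -83.  -176.7   95.4]
xyz [ 44.4 -54.6 273.4] rot [-0.  -0.   0.5] rows 6.8 t 2.4167 q6 -0.54
xyz [182.4 -72.  193.6] rot [-0. -0.  0.] rows 6.6 t 2.4167 q6 -0.54
```

Sizes check out (cube screws form a 39 mm square; cassette top about 23×63), with cube yaw 58.6° and cassette y axis about 96°. I pick the cube first, with the tip 25 mm above its underside.

```bash
python3 -m inch '[{"xyz":[45,-55,235],"rot":[0,0,0.548]},{"xyz":[45,-55,235],"rot":[0,0,0.548]},{"xyz":[45,-55,235],"rot":[0,0,0.548]},{"xyz":[45,-55,235],"rot":[0,0,0.548]},{"xyz":[45,-55,235],"rot":[0,0,0.548]},{"xyz":[45,-55,235],"rot":[0,0,0.548]},{"xyz":[45,-55,235],"rot":[0,0,0.548]},{"xyz":[45,-55,265],"rot":[0,0,0.548]},{"xyz":[45,-55,290],"rot":[0,0,0.548]},{"xyz":[45,-55,308],"rot":[0,0,0.548]},{"xyz":[45,-55,317],"rot":[0,0,0.548]},{"xyz":[45,-55,317],"rot":[0,0,0.548]}]' 0
python3 -m inch '[{"xyz":[0,0,0],"rot":[0,0,0]},{"xyz":[0,0,0],"rot":[0,0,0]},{"xyz":[0,0,0],"rot":[0,0,0]},{"xyz":[0,0,0],"rot":[0,0,0]},{"xyz":[0,0,0],"rot":[0,0,0]},{"xyz":[0,0,0],"rot":[0,0,0]},{"xyz":[0,0,0],"rot":[0,0,0]},{"xyz":[0,0,0],"rot":[0,0,0]}]' 255
python3 -c "
from h import *
go(600.2,119.7,170,np.radians(94.9));print(ctrl.get_obs()['ee_pos'])"
```

```text
t: 3.42
ee_pos: [435.0, -232.4, 27.0]
orientation: [-2.737, -1.541, 0.001]
ft_force: [-0.1, 0.5, 1.0]
width: 88.0
grasp_force: 0.0
t: 4.08
ee_pos: [434.5, -233.4, 27.6]
orientation: [2.739, 1.539, 0.0]
ft_force: [-1.0, 0.6, 7.0]
width: 50.0
grasp_force: 30.0
xyz [ 387.8  -42.2 -142.4] rot [ 0.     0.    -0.633] rows 10.0 t 4.0833 q6 0.03
[ 434.5214109  -233.44864586   27.59281791]
```

```bash
python3 -m inch '[{"xyz":[0,0,-20],"rot":[0,0,0]},{"xyz":[0,0,-60],"rot":[0,0,0]},{"xyz":[0,0,-100],"rot":[0,0,0]},{"xyz":[0,0,-142],"rot":[0,0,0]},{"xyz":[388,-42,-142],"rot":[0,0,-0.633]},{"xyz":[388,-42,-142],"rot":[0,0,-0.633]},{"xyz":[388,-42,-142],"rot":[0,0,-0.633]},{"xyz":[388,-42,-142],"rot":[0,0,-0.633]},{"xyz":[388,-42,-142],"rot":[0,0,-0.633]},{"xyz":[388,-42,-142],"rot":[0,0,-0.633]},{"xyz":[388,-42,-142],"rot":[0,0,-0.633]},{"xyz":[388,-42,-142],"rot":[0,0,-0.633]}]'
python3 -c "
from h import *
go(600.2,119.7,100,np.radians(94.9))"
```

```text
t: 5.08
ee_pos: [576.1, 70.4, 168.6]
orientation: [-2.123, -2.315, 0.002]
ft_force: [0.6, -0.5, -1.9]
width: 49.8
grasp_force: 30.0
xyz [47.1 28.4 68.6] rot [-0.001  0.     0.001] rows 2.1 t 5.0833 q6 0.02
```

```bash
python3 -m inch '[{"xyz":[30,20,0],"rot":[0,0,0]},{"xyz":[30,20,0],"rot":[0,0,0]},{"xyz":[30,20,0],"rot":[0,0,0]}]'
python3 -c "
from h import *
go(600.2,119.7,100,np.radians(94.9))"
```

```text
t: 5.33
ee_pos: [593.5, 101.7, 168.3]
orientation: [-2.12, -2.318, 0.001]
ft_force: [-0.1, -0.4, -2.4]
width: 49.6
grasp_force: 30.0
xyz [17.3  8.4 68.2] rot [-0.001  0.     0.004] rows 1.7 t 5.3333 q6 0.06
```

```bash
python3 -m inch '[{"xyz":[17.5,8.5,0],"rot":[0,0,0]},{"xyz":[17.5,8.5,20],"rot":[0,0,0]},{"xyz":[17.5,8.5,50],"rot":[0,0,0]},{"xyz":[17.5,8.5,80],"rot":[0,0,0]},{"xyz":[17.5,8.5,95],"rot":[0,0,0]},{"xyz":[17.5,8.5,105],"rot":[0,0,0]},{"xyz":[17.5,8.5,112],"rot":[0,0,0]},{"xyz":[17.5,8.5,117],"rot":[0,0,0]},{"xyz":[17.5,8.5,120],"rot":[0,0,0]},{"xyz":[17.5,8.5,120],"rot":[0,0,0]},{"xyz":[17.5,8.5,120],"rot":[0,0,0]}]'
```

```text
t: 6.25
ee_pos: [601.0, 118.1, 49.9]
orientation: [2.124, 2.314, 0.002]
ft_force: [0.3, -0.8, -3.2]
width: 49.7
grasp_force: 30.0
```

```bash
python3 -m inch '[{"xyz":[1,0,1],"rot":[0,0,0]},{"xyz":[1,0,2],"rot":[0,0,0]},{"xyz":[1,0,3],"rot":[0,0,0]},{"xyz":[1,0,3],"rot":[0,0,0]}]';python3 -m inch '[{"xyz":[0,0,0.7],"rot":[0,0,0]},{"xyz":[0,0,1.4],"rot":[0,0,0]},{"xyz":[0,0,1.4],"rot":[0,0,0]}]'
```

```text
t: 6.58
ee_pos: [600.4, 119.2, 46.2]
orientation: [2.124, 2.315, 0.0]
ft_force: [0.6, -1.0, -2.4]
width: 49.7
grasp_force: 30.0
t: 6.83
ee_pos: [600.5, 119.2, 45.6]
orientation: [2.124, 2.315, 0.0]
ft_force: [-3.0, -0.7, 5.9]
width: 49.7
grasp_force: 30.0
```

The force rose by 8 N, so the cube is on the floor. Release and rise, then on to the eyepiece.

```bash
python3 -m inch '[{"xyz":[0,0,0],"rot":[0,0,0]},{"xyz":[0,0,0],"rot":[0,0,0]},{"xyz":[0,0,0],"rot":[0,0,0]},{"xyz":[0,0,0],"rot":[0,0,0]},{"xyz":[0,0,0],"rot":[0,0,0]},{"xyz":[0,0,-20],"rot":[0,0,0]},{"xyz":[0,0,-60],"rot":[0,0,0]},{"xyz":[0,0,-100],"rot":[0,0,0]},{"xyz":[0,0,-140],"rot":[0,0,0]},{"xyz":[0,0,-180],"rot":[0,0,0]},{"xyz":[0,0,-180],"rot":[0,0,0]}]' 0
python3 -c "
from h import *
go(399,231.7,150,np.radians(96));go(455,84,150,np.radians(90))"
```

```text
t: 7.75
ee_pos: [604.9, 120.0, 233.3]
orientation: [2.118, 2.309, 0.017]
ft_force: [1.0, -0.2, 0.7]
width: 88.0
grasp_force: 0.0
xyz [ 128.9 -196.6   80.9] rot [ 0.013 -0.001 -0.019] rows 6.0 t 7.75 q6 0.09
xyz [ -23.1 -153.5   81.2] rot [ 0.013 -0.002  0.086] rows 4.2 t 7.75 q6 0.09
```

```bash
python3 -c "
from h import *
go(490,220,260,np.radians(90))"
```

```text
xyz [ 109.5 -105.5  -28. ] rot [ 0.013 -0.002  0.086] rows 3.7 t 7.75 q6 0.09
```

```bash
python3 -m inch '[{"xyz":[110,-105,-28],"rot":[0.013,0,0.086]},{"xyz":[110,-105,-28],"rot":[0.013,0,0.086]},{"xyz":[110,-105,-28],"rot":[0.013,0,0.086]},{"xyz":[110,-105,-28],"rot":[0.013,0,0.086]},{"xyz":[110,-105,-28],"rot":[0.013,0,0.086]},{"xyz":[110,-105,-28],"rot":[0.013,0,0.086]},{"xyz":[110,-105,-28],"rot":[0.013,0,0.086]}]'
python3 - <<'E'
from meas import *
m=ctrl.camera_model('wrist');i=ctrl.get_image('wrist')[:,:,::-1].copy();cv2.imwrite('pics/w3.png',i);pickle.dump(m,open('w3.pkl','wb'))
print(proj(m,[[580,345,18],[399,231.7,58],[600,120,68]]))
u,v=proj(m,[580,345,18])[0]
cutout(i,m,u,v,'Ccas')
go(399,231.7,30,np.radians(96))
E
```

```text
t: 8.33
ee_pos: [486.8, 219.7, 252.6]
orientation: [-2.215, -2.216, 0.014]
ft_force: [-1.1, -0.9, -0.2]
width: 87.9
grasp_force: 0.0
[[362.2  73.3]
 [203.7 174.4]
 [376.9 270.2]]
Ccas rect [580.7 345.2] [80.2 39.8] 89.0 centroid 580.6505674657147 345.1613294972401
xyz [ 12.5 -85.2 223.6] rot [-0.   0.  -0.1] rows 5.7 t 8.3833 q6 0.4
```

View pics/w3.png

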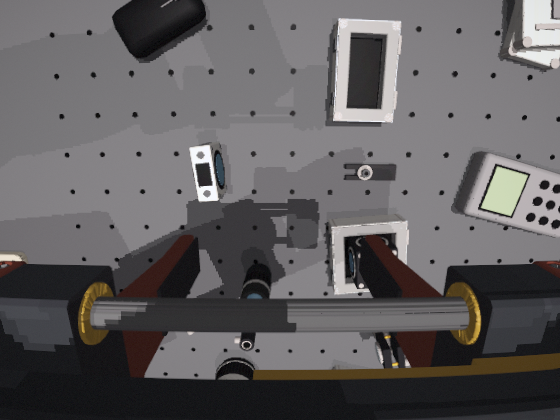

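This closer view gives case_cassette at (580.7,345.2), measuring 80.2×39.8, which matches. The cassette at (204,174) is where predicted, and the cube sits in its case around (370,255). Pick the cassette.

```bash
python3 -m inch '[{"xyz":[12,-85,130],"rot":[0,0,-0.1]},{"xyz":[12,-85,130],"rot":[0,0,-0.1]},{"xyz":[12,-85,130],"rot":[0,0,-0.1]},{"xyz":[12,-85,130],"rot":[0,0,-0.1]},{"xyz":[12,-85,130],"rot":[0,0,-0.1]},{"xyz":[12,-85,160],"rot":[0,0,-0.1]},{"xyz":[12,-85,190],"rot":[0,0,-0.1]},{"xyz":[12,-85,210],"rot":[0,0,-0.1]},{"xyz":[12,-85,222],"rot":[0,0,-0.1]},{"xyz":[12,-85,222],"rot":[0,0,-0.1]},{"xyz":[12,-85,222],"rot":[0,0,-0.1]}]'
python3 -c "
from h import *
go(399,231.7,30,np.radians(96))"
```

```text
t: 9.3
ee_pos: [400.1, 231.4, 32.0]
orientation: [-2.103, -2.322, 0.014]
ft_force: [-0.3, 0.4, 1.0]
width: 87.8
grasp_force: 0.0
xyz [ 0.4 -1.   2. ] rot [-0.013 -0.001 -0.006] rows 0.1 t 9.3 q6 0.39
```

```bash
python3 -m inch '[{"xyz":[0,-1,1],"rot":[-0.013,0,0]},{"xyz":[0,-1,1],"rot":[-0.013,0,0]}]'
python3 -m inch '[{"xyz":[0,0,0],"rot":[0,0,0]},{"xyz":[0,0,0],"rot":[0,0,0]},{"xyz":[0,0,0],"rot":[0,0,0]},{"xyz":[0,0,0],"rot":[0,0,0]},{"xyz":[0,0,0],"rot":[0,0,0]},{"xyz":[0,0,0],"rot":[0,0,0]},{"xyz":[0,0,0],"rot":[0,0,0]},{"xyz":[0,0,0],"rot":[0,0,0]},{"xyz":[0,0,0],"rot":[0,0,0]},{"xyz":[0,0,0],"rot":[0,0,0]}]' 255
python3 -c "
from h import *
go(580.7,345.2,130,np.radians(89));print(ctrl.get_obs()['orientation'])"
```

```text
t: 9.47
ee_pos: [398.3, 231.6, 31.8]
orientation: [2.108, 2.329, 0.004]
ft_force: [-0.9, -1.2, -0.1]
width: 87.9
grasp_force: 0.0
t: 10.3
ee_pos: [397.6, 231.6, 30.8]
orientation: [-2.107, -2.329, -0.001]
ft_force: [0.3, 0.3, 0.7]
width: 24.8
grasp_force: 3.2
xyz [ 94.9 193.5 -99. ] rot [ 0.    -0.001  0.118] rows 5.7 t 10.3 q6 0.4
[-2.10731034e+00 -2.32945550e+00 -1.23519274e-03]
```

```bash
python3 -m inch '[{"xyz":[0,0,0],"rot":[0,0,0]},{"xyz":[0,0,0],"rot":[0,0,0]},{"xyz":[0,0,-20],"rot":[0,0,0]},{"xyz":[0,0,-60],"rot":[0,0,0]},{"xyz":[0,0,-100],"rot":[0,0,0]},{"xyz":[95,193,-100],"rot":[0,0,0.118]},{"xyz":[95,193,-100],"rot":[0,0,0.118]},{"xyz":[95,193,-100],"rot":[0,0,0.118]},{"xyz":[95,193,-100],"rot":[0,0,0.118]},{"xyz":[95,193,-100],"rot":[0,0,0.118]},{"xyz":[95,193,-100],"rot":[0,0,0.118]},{"xyz":[95,193,-100],"rot":[0,0,0.118]}]'
python3 -m inch '[{"xyz":[0,0,0],"rot":[0,0,0]},{"xyz":[0,0,0],"rot":[0,0,0]}]'
python3 -c "
from h import *
go(580.7,345.2,52,np.radians(89))"
```

```text
t: 11.3
ee_pos: [581.5, 346.2, 130.0]
orientation: [-2.241, -2.201, -0.001]
ft_force: [-1.5, -0.3, -1.6]
width: 23.8
grasp_force: 30.0
t: 11.47
ee_pos: [578.0, 344.0, 130.0]
orientation: [-2.24, -2.2, 0.004]
ft_force: [-0.3, 0.2, -1.0]
width: 23.7
grasp_force: 30.0
xyz [ 1.3  2.9 78. ] rot [-0.003  0.001 -0.001] rows 1.9 t 11.4667 q6 0.54
```

```bash
python3 -m inch '[{"xyz":[0.5,1,25],"rot":[0,0,0]},{"xyz":[0.5,1,45],"rot":[0,0,0]},{"xyz":[0.5,1,58],"rot":[0,0,0]},{"xyz":[0.5,1,66],"rot":[0,0,0]},{"xyz":[0.5,1,72],"rot":[0,0,0]},{"xyz":[0.5,1,75],"rot":[0,0,0]},{"xyz":[0.5,1,77],"rot":[0,0,0]},{"xyz":[0.5,1,77],"rot":[0,0,0]},{"xyz":[0.5,1,77],"rot":[0,0,0]}]'
python3 -m inch '[{"xyz":[0,0,1],"rot":[0,0,0]},{"xyz":[0,0,2],"rot":[0,0,0]},{"xyz":[0,0,2],"rot":[0,0,0]}]'
```

```text
t: 12.22
ee_pos: [581.4, 346.0, 54.6]
orientation: [-2.241, -2.201, -0.002]
ft_force: [-0.4, -0.1, -1.6]
width: 24.1
grasp_force: 30.0
t: 12.47
ee_pos: [581.1, 345.8, 52.1]
orientation: [-2.241, -2.201, -0.001]
ft_force: [-0.1, -0.1, -1.5]
width: 23.8
grasp_force: 30.0
```

```bash
python3 -m inch '[{"xyz":[0,0,1],"rot":[0,0,0]},{"xyz":[0,0,2],"rot":[0,0,0]},{"xyz":[0,0,2],"rot":[0,0,0]}]'
python3 -m inch '[{"xyz":[0,0,0.7],"rot":[0,0,0]},{"xyz":[0,0,1.4],"rot":[0,0,0]},{"xyz":[0,0,1.4],"rot":[0,0,0]}]'
```

```text
t: 12.72
ee_pos: [580.9, 345.7, 49.7]
orientation: [-2.241, -2.201, -0.0]
ft_force: [-0.0, -0.4, -1.7]
width: 24.2
grasp_force: 30.0
t: 12.97
ee_pos: [581.1, 345.8, 48.9]
orientation: [-2.241, -2.201, -0.001]
ft_force: [-1.1, -0.8, 2.8]
width: 23.9
grasp_force: 30.0
```

The cassette is seated. Release and rise.

```bash
python3 -m inch '[{"xyz":[0,0,0],"rot":[0,0,0]},{"xyz":[0,0,0],"rot":[0,0,0]},{"xyz":[0,0,0],"rot":[0,0,0]},{"xyz":[0,0,0],"rot":[0,0,0]},{"xyz":[0,0,0],"rot":[0,0,0]},{"xyz":[0,0,0],"rot":[0,0,0]},{"xyz":[0,0,-20],"rot":[0,0,0]},{"xyz":[0,0,-60],"rot":[0,0,0]},{"xyz":[0,0,-100],"rot":[0,0,0]},{"xyz":[0,0,-130],"rot":[0,0,0]},{"xyz":[0,0,-130],"rot":[0,0,0]},{"xyz":[0,0,-130],"rot":[0,0,0]}]' 0
python3 -c "
from h import *
go(455,84,42,np.radians(90))"
```

```text
t: 13.97
ee_pos: [582.2, 346.4, 181.0]
orientation: [2.241, 2.201, 0.008]
ft_force: [-0.5, -0.5, -0.2]
width: 87.8
grasp_force: 0.0
xyz [-265.1 -123.   137.7] rot [ 0.004 -0.003 -0.018] rows 7.7 t 13.9667 q6 0.54
```

```bash
python3 -m inch '[{"xyz":[-264,-122,30],"rot":[0,0,-0.018]},{"xyz":[-264,-122,30],"rot":[0,0,-0.018]},{"xyz":[-264,-122,30],"rot":[0,0,-0.018]},{"xyz":[-264,-122,30],"rot":[0,0,-0.018]},{"xyz":[-264,-122,30],"rot":[0,0,-0.018]},{"xyz":[-264,-122,30],"rot":[0,0,-0.018]},{"xyz":[-264,-122,30],"rot":[0,0,-0.018]},{"xyz":[-264,-122,30],"rot":[0,0,-0.018]},{"xyz":[-264,-122,30],"rot":[0,0,-0.018]},{"xyz":[-264,-122,30],"rot":[0,0,-0.018]},{"xyz":[-264,-122,30],"rot":[0,0,-0.018]}]'
python3 -c "
from h import *
go(455,84,42,np.radians(90))"
```

```text
t: 14.88
ee_pos: [454.9, 84.6, 148.0]
orientation: [-2.22, -2.222, -0.001]
ft_force: [-0.2, -0.2, 0.0]
width: 87.8
grasp_force: 0.0
xyz [-7.00e-01  1.00e-01  1.06e+02] rot [-0.    -0.001  0.001] rows 2.5 t 14.8833 q6 0.16
```

```bash
python3 -m inch '[{"xyz":[0,0,30],"rot":[0,0,0]},{"xyz":[0,0,60],"rot":[0,0,0]},{"xyz":[0,0,85],"rot":[0,0,0]},{"xyz":[0,0,100],"rot":[0,0,0]},{"xyz":[0,0,106],"rot":[0,0,0]},{"xyz":[0,0,106],"rot":[0,0,0]},{"xyz":[0,0,106],"rot":[0,0,0]}]'
python3 -m inch '[{"xyz":[0,0,0],"rot":[0,0,0]},{"xyz":[0,0,0],"rot":[0,0,0]},{"xyz":[0,0,0],"rot":[0,0,0]},{"xyz":[0,0,0],"rot":[0,0,0]},{"xyz":[0,0,0],"rot":[0,0,0]},{"xyz":[0,0,0],"rot":[0,0,0]},{"xyz":[0,0,0],"rot":[0,0,0]},{"xyz":[0,0,0],"rot":[0,0,0]},{"xyz":[0,0,0],"rot":[0,0,0]},{"xyz":[0,0,0],"rot":[0,0,0]},{"xyz":[0,0,0],"rot":[0,0,0]}]' 255
python3 -c "
from h import *
go(576.3,-347.1,200,np.radians(90))"
```

```text
t: 15.47
ee_pos: [454.8, 84.7, 42.4]
orientation: [-2.22, -2.222, -0.001]
ft_force: [0.0, 0.5, 0.7]
width: 87.6
grasp_force: 0.0
t: 16.38
ee_pos: [454.3, 84.0, 42.3]
orientation: [-2.221, -2.221, -0.001]
ft_force: [0.5, -0.3, 1.4]
width: 35.6
grasp_force: 30.0
xyz [-431.  122. -158.] rot [-0.    -0.001 -0.   ] rows 11.4 t 16.3833 q6 0.16
```

```bash
python3 -m inch '[{"xyz":[0,0,-20],"rot":[0,0,0]},{"xyz":[0,0,-60],"rot":[0,0,0]},{"xyz":[0,0,-100],"rot":[0,0,0]},{"xyz":[0,0,-135],"rot":[0,0,0]},{"xyz":[-431,122,-135],"rot":[0,0,0]},{"xyz":[-431,122,-135],"rot":[0,0,0]},{"xyz":[-431,122,-135],"rot":[0,0,0]},{"xyz":[-431,122,-135],"rot":[0,0,0]},{"xyz":[-431,122,-135],"rot":[0,0,0]},{"xyz":[-431,122,-135],"rot":[0,0,0]},{"xyz":[-431,122,-135],"rot":[0,0,0]},{"xyz":[-431,122,-135],"rot":[0,0,0]}]'
python3 -m inch '[{"xyz":[0,0,0],"rot":[0,0,0]},{"xyz":[0,0,0],"rot":[0,0,0]},{"xyz":[0,0,0],"rot":[0,0,0]}]'
python3 -c "
from h import *
go(576.3,-347.1,120,np.radians(90))"
```

```text
t: 17.38
ee_pos: [544.8, -238.8, 176.7]
orientation: [-2.221, -2.22, -0.0]
ft_force: [0.6, -0.9, -0.9]
width: 35.9
grasp_force: 30.0
t: 17.63
ee_pos: [544.2, -236.5, 176.3]
orientation: [-2.221, -2.219, -0.0]
ft_force: [-0.9, 1.1, -1.7]
width: 35.1
grasp_force: 30.0
xyz [-110.6   32.3   56. ] rot [-0.002 -0.002 -0.001] rows 3.1 t 17.6333 q6 -0.43
```

```bash
python3 -m inch '[{"xyz":[-110,32,20],"rot":[0,0,0]},{"xyz":[-110,32,20],"rot":[0,0,0]},{"xyz":[-110,32,20],"rot":[0,0,0]},{"xyz":[-110,32,20],"rot":[0,0,0]},{"xyz":[-110,32,40],"rot":[0,0,0]},{"xyz":[-110,32,60],"rot":[0,0,0]},{"xyz":[-110,32,60],"rot":[0,0,0]},{"xyz":[-110,32,60],"rot":[0,0,0]}]'
python3 -c "
from h import *
go(576.3,-347.1,62,np.radians(90));print(ctrl.get_obs()['ee_pos'])"
```

```text
t: 18.3
ee_pos: [576.2, -344.6, 116.1]
orientation: [-2.217, -2.22, 0.0]
ft_force: [-0.2, -0.6, -0.8]
width: 36.0
grasp_force: 30.0
xyz [-2.7  0.3 54.1] rot [-0.003 -0.003  0.002] rows 1.3 t 18.3 q6 -0.56
[ 576.19517428 -344.58437749  116.07694362]
```

```bash
python3 -m inch '[{"xyz":[-2,0,12],"rot":[0,0,0]},{"xyz":[-2,0,26],"rot":[0,0,0]},{"xyz":[-2,0,36],"rot":[0,0,0]},{"xyz":[-2,0,43],"rot":[0,0,0]},{"xyz":[-2,0,48],"rot":[0,0,0]},{"xyz":[-2,0,51],"rot":[0,0,0]},{"xyz":[-2,0,53],"rot":[0,0,0]},{"xyz":[-2,0,53],"rot":[0,0,0]},{"xyz":[-2,0,53],"rot":[0,0,0]}]'
python3 -m inch '[{"xyz":[0,0,0.7],"rot":[0,0,0]},{"xyz":[0,0,1.4],"rot":[0,0,0]},{"xyz":[0,0,1.4],"rot":[0,0,0]}]'
```

```text
t: 19.05
ee_pos: [577.3, -348.9, 64.2]
orientation: [-2.221, -2.221, -0.001]
ft_force: [0.1, 0.1, -1.0]
width: 35.4
grasp_force: 30.0
t: 19.3
ee_pos: [577.2, -348.8, 62.8]
orientation: [-2.221, -2.221, -0.001]
ft_force: [0.2, 0.5, -1.4]
width: 35.7
grasp_force: 30.0
```

```bash
python3 -m inch '[{"xyz":[1,-0.5,0.7],"rot":[0,0,0]},{"xyz":[1,-0.5,1.4],"rot":[0,0,0]},{"xyz":[1,-0.5,1.4],"rot":[0,0,0]}]'
python3 -m inch '[{"xyz":[0,0,0.7],"rot":[0,0,0]},{"xyz":[0,0,1.4],"rot":[0,0,0]},{"xyz":[0,0,1.4],"rot":[0,0,0]}]'
```

```text
t: 19.55
ee_pos: [576.5, -347.6, 61.1]
orientation: [-2.221, -2.221, -0.001]
ft_force: [0.4, -0.8, -1.3]
width: 35.4
grasp_force: 30.0
t: 19.8
ee_pos: [576.7, -347.8, 60.4]
orientation: [-2.221, -2.221, -0.001]
ft_force: [-1.4, 0.2, 4.1]
width: 35.6
grasp_force: 30.0
```

The eyepiece is seated (60.4, against 60.3 expected). Release, rise, then the lens.

```bash
python3 -m inch '[{"xyz":[0,0,0],"rot":[0,0,0]},{"xyz":[0,0,0],"rot":[0,0,0]},{"xyz":[0,0,0],"rot":[0,0,0]},{"xyz":[0,0,0],"rot":[0,0,0]},{"xyz":[0,0,0],"rot":[0,0,0]},{"xyz":[0,0,0],"rot":[0,0,0]},{"xyz":[0,0,-20],"rot":[0,0,0]},{"xyz":[0,0,-60],"rot":[0,0,0]},{"xyz":[0,0,-100],"rot":[0,0,0]},{"xyz":[0,0,-130],"rot":[0,0,0]},{"xyz":[0,0,-130],"rot":[0,0,0]},{"xyz":[0,0,-130],"rot":[0,0,0]}]' 0
python3 -c "
from h import *
go(417,-94,100,np.radians(90))"
```

```text
t: 20.8
ee_pos: [577.7, -348.6, 192.3]
orientation: [2.219, 2.219, 0.002]
ft_force: [0.0, -0.1, -0.7]
width: 87.9
grasp_force: 0.0
xyz [ 254.7 -161.1   91.2] rot [ 0.004  0.002 -0.   ] rows 7.6 t 20.8 q6 -0.56
```

```bash
python3 -m inch '[{"xyz":[178,-160,20],"rot":[0,0,0]},{"xyz":[178,-160,20],"rot":[0,0,0]},{"xyz":[178,-160,20],"rot":[0,0,0]},{"xyz":[178,-160,20],"rot":[0,0,0]},{"xyz":[178,-160,20],"rot":[0,0,0]},{"xyz":[178,-160,20],"rot":[0,0,0]},{"xyz":[178,-160,20],"rot":[0,0,0]},{"xyz":[178,-160,20],"rot":[0,0,0]},{"xyz":[178,-160,20],"rot":[0,0,0]}]'
python3 - <<'E'
from meas import *
m=ctrl.camera_model('wrist');i=ctrl.get_image('wrist')[:,:,::-1].copy();cv2.imwrite('pics/w4.png',i)
hsv=cv2.cvtColor(i,cv2.COLOR_BGR2HSV)
u,v=proj(m,[417,-94,50])[0];print(u,v)
blob(i,m,cv2.inRange(hsv,(90,40,90),(125,255,255)),u,v,50,'glass')
blob(i,m,cv2.inRange(hsv,(0,0,150),(180,60,255)),u,v,50,'ring')
go(417,-94,100,np.radians(90))
E
```

```text
t: 21.55
ee_pos: [417.2, -170.1, 169.6]
orientation: [-2.221, -2.221, -0.001]
ft_force: [0.6, -0.1, -0.1]
width: 87.8
grasp_force: 0.0
279.31801823549404 114.00387752750709
glass [416.6 -92.8] [43.5 44.1] px [278.8 112.2]
ring [416.6 -92.7] [49.  49.3] px [278.7 112. ]
xyz [76.5 -0.7 69.8] rot [ 0. -0. -0.] rows 2.5 t 21.6 q6 -0.41
```

View pics/w4.png

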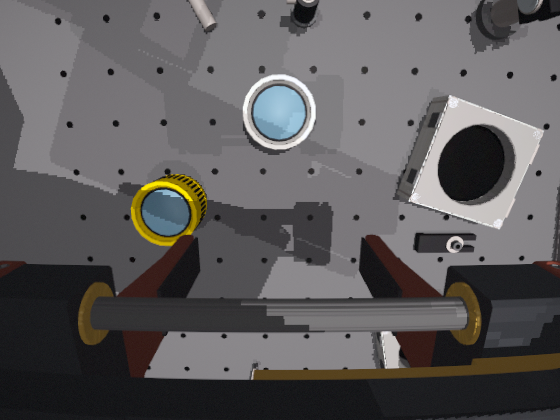

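The lens (279,112) is centred between the fingers' columns and sits at (416.6,−92.8); nothing stands in the way. Move over it and grasp.

```bash
python3 -m inch '[{"xyz":[77,0,40],"rot":[0,0,0]},{"xyz":[77,0,40],"rot":[0,0,0]},{"xyz":[77,0,60],"rot":[0,0,0]},{"xyz":[77,0,85],"rot":[0,0,0]},{"xyz":[77,0,110],"rot":[0,0,0]},{"xyz":[77,0,130],"rot":[0,0,0]},{"xyz":[77,0,143],"rot":[0,0,0]},{"xyz":[77,0,143],"rot":[0,0,0]},{"xyz":[77,0,143],"rot":[0,0,0]}]'
python3 -m inch '[{"xyz":[0,0,0],"rot":[0,0,0]},{"xyz":[0,0,0],"rot":[0,0,0]},{"xyz":[0,0,0],"rot":[0,0,0]},{"xyz":[0,0,0],"rot":[0,0,0]},{"xyz":[0,0,0],"rot":[0,0,0]},{"xyz":[0,0,0],"rot":[0,0,0]},{"xyz":[0,0,0],"rot":[0,0,0]},{"xyz":[0,0,0],"rot":[0,0,0]}]' 255
python3 -c "
from h import *
go(605.2,-138.7,170,np.radians(90))"
```

```text
t: 22.35
ee_pos: [417.0, -93.2, 26.2]
orientation: [-2.221, -2.219, 0.001]
ft_force: [0.3, 0.7, 0.4]
width: 88.0
grasp_force: 0.0
t: 23.02
ee_pos: [417.1, -92.9, 27.7]
orientation: [2.221, 2.221, 0.002]
ft_force: [-0.7, -0.9, 6.7]
width: 61.7
grasp_force: 30.0
xyz [ -45.8  188.3 -142.1] rot [ 0.001 -0.     0.   ] rows 5.8 t 23.0167 q6 -0.25
```

```bash
python3 -m inch '[{"xyz":[0,0,-20],"rot":[0,0,0]},{"xyz":[0,0,-60],"rot":[0,0,0]},{"xyz":[0,0,-80],"rot":[0,0,0]},{"xyz":[-46,188,-80],"rot":[0,0,0]},{"xyz":[-46,188,-80],"rot":[0,0,0]},{"xyz":[-46,188,-80],"rot":[0,0,0]},{"xyz":[-46,188,-80],"rot":[0,0,0]},{"xyz":[-46,188,-80],"rot":[0,0,0]},{"xyz":[-46,188,-80],"rot":[0,0,0]},{"xyz":[-46,188,-80],"rot":[0,0,0]},{"xyz":[-46,188,-80],"rot":[0,0,0]},{"xyz":[-46,188,-80],"rot":[0,0,0]}]'
python3 -c "
from h import *
go(605.2,-138.7,48,np.radians(90))"
```

```text
t: 24.02
ee_pos: [602.6, -138.2, 106.4]
orientation: [-2.219, -2.219, 0.001]
ft_force: [-0.4, -0.2, -3.4]
width: 61.9
grasp_force: 30.0
xyz [-0.6  2.8 58.4] rot [-0.003 -0.001  0.   ] rows 1.4 t 24.0167 q6 -0.25
```

```bash
python3 -m inch '[{"xyz":[0,1.5,12],"rot":[0,0,0]},{"xyz":[0,1.5,26],"rot":[0,0,0]},{"xyz":[0,1.5,38],"rot":[0,0,0]},{"xyz":[0,1.5,46],"rot":[0,0,0]},{"xyz":[0,1.5,52],"rot":[0,0,0]},{"xyz":[0,1.5,56],"rot":[0,0,0]},{"xyz":[0,1.5,58],"rot":[0,0,0]},{"xyz":[0,1.5,58],"rot":[0,0,0]},{"xyz":[0,1.5,58],"rot":[0,0,0]}]'
python3 -m inch '[{"xyz":[0,0,0.7],"rot":[0,0,0]},{"xyz":[0,0,1.4],"rot":[0,0,0]},{"xyz":[0,0,1.4],"rot":[0,0,0]}]'
```

```text
t: 24.77
ee_pos: [606.4, -138.8, 49.1]
orientation: [-2.221, -2.221, -0.001]
ft_force: [-0.0, -0.2, -2.5]
width: 61.7
grasp_force: 30.0
t: 25.02
ee_pos: [606.3, -138.8, 47.8]
orientation: [-2.221, -2.221, -0.001]
ft_force: [-0.9, -0.0, -3.0]
width: 61.6
grasp_force: 30.0
```

```bash
python3 -m inch '[{"xyz":[0,-1,0.7],"rot":[0,0,0]},{"xyz":[0,-1,1.4],"rot":[0,0,0]},{"xyz":[0,-1,1.4],"rot":[0,0,0]}]'
python3 -m inch '[{"xyz":[0,0,0.7],"rot":[0,0,0]},{"xyz":[0,0,1.2],"rot":[0,0,0]},{"xyz":[0,0,1.2],"rot":[0,0,0]}]'
```

```text
t: 25.27
ee_pos: [604.9, -138.7, 46.1]
orientation: [-2.221, -2.221, -0.001]
ft_force: [-0.0, 0.3, -2.1]
width: 61.4
grasp_force: 30.0
t: 25.52
ee_pos: [605.1, -138.7, 45.7]
orientation: [-2.221, -2.221, -0.001]
ft_force: [-2.9, 1.3, 5.6]
width: 61.5
grasp_force: 30.0
```

The lens is seated. Release and rise to a viewing pose.

```bash
python3 -m inch '[{"xyz":[0,0,0],"rot":[0,0,0]},{"xyz":[0,0,0],"rot":[0,0,0]},{"xyz":[0,0,0],"rot":[0,0,0]},{"xyz":[0,0,0],"rot":[0,0,0]},{"xyz":[0,0,0],"rot":[0,0,0]},{"xyz":[0,0,-20],"rot":[0,0,0]},{"xyz":[0,0,-60],"rot":[0,0,0]},{"xyz":[0,0,-100],"rot":[0,0,0]},{"xyz":[0,0,-130],"rot":[0,0,0]},{"xyz":[0,0,-130],"rot":[0,0,0]}]' 0
python3 -m inch '[{"xyz":[-160,-150,-140],"rot":[0,0,0]},{"xyz":[-160,-150,-140],"rot":[0,0,0]},{"xyz":[-160,-150,-140],"rot":[0,0,0]},{"xyz":[-160,-150,-140],"rot":[0,0,0]},{"xyz":[-160,-150,-140],"rot":[0,0,0]},{"xyz":[-160,-150,-140],"rot":[0,0,0]},{"xyz":[-160,-150,-140],"rot":[0,0,0]},{"xyz":[-160,-150,-140],"rot":[0,0,0]},{"xyz":[-160,-150,-140],"rot":[0,0,0]},{"xyz":[-160,-150,-140],"rot":[0,0,0]},{"xyz":[-160,-150,-140],"rot":[0,0,0]}]'
python3 - <<'E'
from meas import *
m=ctrl.camera_model('wrist');i=ctrl.get_image('wrist')[:,:,::-1].copy()
s=ctrl.get_image('scene')[:,:,::-1]; d=ctrl.get_image('side')[:,:,::-1]
cv2.imwrite('pics/f1.png',i); ms=ctrl.camera_model('scene')
cv2.imwrite('pics/f2.png',np.vstack([cv2.resize(s[140:275,90:470],(760,270)),cv2.resize(d[120:345,190:440],(360,324))[:, :].copy() if 0 else cv2.resize(d[130:280,190:440],(760,330))[:330]]))
mask=cv2.inRange(cv2.cvtColor(i,cv2.COLOR_BGR2HSV),(90,40,90),(125,255,255))
for n,P in(('lens',[605,-138.7,68]),('eye',[576.3,-347.1,98])):
    u,v=proj(m,P)[0]; blob(i,m,mask,u,v,P[2],n)
E
```

```text
t: 26.35
ee_pos: [609.0, -139.8, 181.8]
orientation: [2.215, 2.215, 0.01]
ft_force: [1.2, 0.8, 0.4]
width: 88.0
grasp_force: 0.0
t: 27.27
ee_pos: [455.5, -297.5, 313.2]
orientation: [-2.217, -2.221, -0.0]
ft_force: [-0.3, 0.3, -0.4]
width: 88.1
grasp_force: 0.0
lens [ 602.5 -139.7] [44.1 44.3] px [403.8  47.8]
eye [ 574.2 -347.9] [19.6 20.8] px [375.7 223.1]
```

View pics/f1.png

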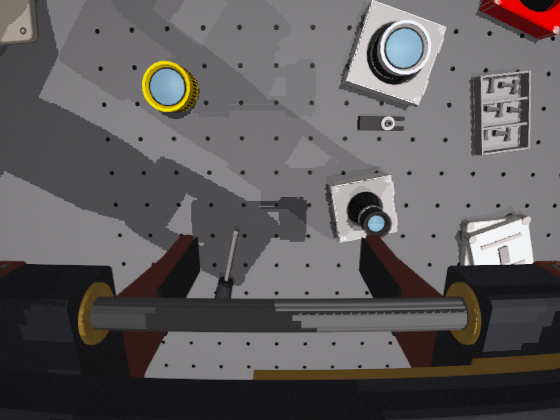

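View pics/f2.png

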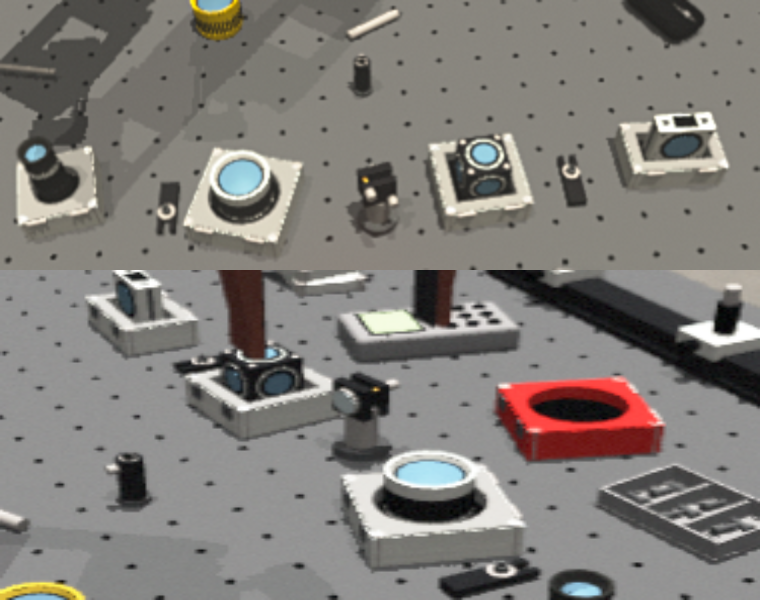

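All four optics stand upright in their own cases: the lens measures (602.5,−139.7) and the eyepiece's top (574,−348), both centred within 3 mm, and the cube and cassette look level. The mirror still stands where it was. Handing in.

```bash
python3 -c "
from workcell import ctrl
print(ctrl.close_job())"
```

```text
the job is handed in; nothing more can be done
None
```

All four optics are set down upright in their own cases, the mirror still stands where it was, and the job was handed in at about 27 s of the 96 s allowed; the hand-in returned no verdict.

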